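# Fasten the grow-light driver's cover with the stud key

### The job

One of the four slotted studs on the grow-light driver's cover is still unfastened (it stands proud and shows its red band). Take the orange key from its blue stand, set its blade in that stud's slot, press the stud in gently until it bottoms and turn it clockwise under pressure until it drops into its catch, without forcing it. Then put the key back upright in its stand, fully home, turning the stud only with the key and leaving the flask, petri dish and tomato alone.

Things in the scene. Friction and masses are not known exactly. Their poses are not given: they have to be found in the camera images.
- key: stud key, 90 g, upright in the stand. Origin: middle of the blade's lower edge, z up the key. Steel blade 14 mm along x, 3.6 mm thick (y), 10 mm high; shank 10 mm thick; collar 28 mm across at z 24 to 28 mm; thin neck; orange handle at z 34 to 80 mm, 36 mm along x, 14 mm thick along y: grip it across y, parallel to the blade. Half a turn of the key makes no difference.
- stand: fixed blue block 75 x 75 x 36 mm, origin at the centre of its underside. In the middle of its top a square hole, 19 mm wide, 28 mm deep, mouth bevelled; the key hangs in it at any yaw, its collar resting on the stand's top (the key's origin is then 12 mm above the bench, over the stand's origin).
- housing: fixed white driver housing with grey cover, 200 x 220 x 70 mm, origin at the centre of its underside. Four studs near its top's corners, 110 mm (x) by 136 mm (y) apart, each in a black rim 45 mm across that rises 15.5 mm above the cover. Three are fastened already (heads sunk 3 mm lower, no red showing), fixed, and need nothing.
- slot (a point): the unfastened stud, at any corner: middle of the floor of its slot, x along the slot, z up; moves with the stud. Steel head 29 mm across, top 5 mm above this point; slot closed at its ends, 18 x 5.5 mm, 5 mm deep. Unpressed, this point is 84 mm above the bench. Press with 11 to 16 N. All contact forces of key on stud, summed, must stay under 32 N: about 0.08 N m of twist, little side force.
- stud_press (a joint): how far the stud is pushed in, m; 0 = out. Spring 3 N + 0.4 N per mm. Unturned it bottoms between 6 and 12 mm (units differ): there force rises steeply; only within 1 mm of that can it turn under the bridge. At the catch, kept pressed, it drops about 2 mm deeper; eased up there it rises to 3 mm and stays, locked. Let go short of it, it jams under the bridge at 4.5 mm or more.
- stud_turn (a joint): how far the stud is turned, rad, positive clockwise seen from above; starts at 0, turns freely once pressed in. The catch (just short of a quarter turn) is anywhere from 0.9 to 1.37 (units differ); it drops there, and a hard stop follows within 0.12. The blade has up to about 0.15 rad of play in the slot either way; the stud turns about its own axis, so ease any side force.
- tomato: bystander: tomato, 68 mm across, 50 mm high, origin at the centre of its underside
- petri: bystander: closed petri dish, 90 mm across, 16 mm high, origin at the centre of its underside
- flask: bystander: small stoppered conical flask, 72 mm across, 110 mm high, origin at the centre of its underside
Mind the look-alikes: they are no part of the job. Of the things that look like the key, the middle-sized one is meant.

How it is judged:
By the outcome, as a careful person would: the job done as asked, in the order asked, and still so for the second after the job is handed in, with the robot touching nothing.
It also fails if it takes over 72 s, if anything falls off the work surface, if the arm or the gripper's body presses on something with over 40 N, if the wrist force passes 120 N, or if a joint passes its speed limit or range.

### The arm

A 7-joint arm with a two-finger parallel gripper is mounted at the origin on the work surface. World frame = base frame: x ahead of the robot, y to its left, z up, the work surface at z = 0. Lengths are in mm, angles in rad, forces in N, time in s.
With the tool pointing down it reaches from about 425 to 950 mm from the base axis. Payload 16.7 kg.
Tool frame: the origin (TCP) lies midway between the tips of the shut fingers; the grasp point (between the pads) lies 19 mm behind it; z points along the fingers, y is the line along which they close (so a half turn about z gives the same grasp; the last joint's range is limited). The gripper opens to 94 mm and grips with 3 to 60 N. Pads are 16 mm wide; open, the fingers measure 119 mm over their backs; the gripper's body (75 mm by 177 mm) begins 78 mm behind the grasp point.
Start: joints at [1.165, 0.426, 0.074, 1.606, -0.034, 1.111, -0.067], TCP at [171.412, -652.833, 177.367] pointing down, gripper open.
Joint ranges: [-2.85, 2.85], [-0.5, 2.14], [-1.23, 1.37], [0.21, 2.46], [-1.02, 4.16], [0.16, 2.05], [-2.73, 2.73]. Speed limits (rad/s): [1.89, 1.89, 2.39, 2.39, 3.01, 3.01, 3.01].

### API

Orientations are given as a rotation vector (axis times angle).
In Python, from workcell import monitor, vision, ticket gives the robot as it stands.
- The arm moves only by the tool arm_command, never from a script. Its argument "steps" is a list of rows, each a list of 3 entries, a list of its own where there are three numbers: the closure, from -1 (fully open) to 1 (shut), then the shift along the tool's x, y, z in m, then the turn about the tool's z in rad. A call has 1 to 8 rows; each row is the pose to reach, as a shift and turn from the pose commanded when the call began, along the tool's axes at that moment; what a row does not reach only later rows make up. A row lasts 1/8 s, in which the tool goes at most 62.5 mm and 10.7 degrees, less where a joint would pass 70% of its speed; a pose out of reach is approached as far as the arm can. A call with a gripper value outside its range is refused whole. The fingers move at their own pace and stop on an object; "force" is the grip in N (left out, the last holds). Time passes only in rows, so rows that repeat a pose let the fingers close. It gives the time, the measured TCP pose, the force, the opening and the grip force at its end, in the units of the state.
- monitor.sense(): the state, without advancing time (a new reading comes with each control period).
- vision.capture(name): name is "scene" or "top" or "wrist"; returns a dict with "pixels" (480x640x3 uint8, red, green, blue), "fov_y" (degrees; the focal length in pixels is half the picture's height over the tangent of half this angle, whatever the lens; pixels are square), "cx", "cy" (the principal point, pixels), "R" (3x3) and "t" (3): a world point X has camera coordinates R X + t. Camera axes: x right, y down, z forward; pixel columns grow to the right and rows downward; lengths in mm; the calibration is good to about 2 mm. A picture is of the moment at which its call begins. There is no depth.
- ticket.close_job(): hands the job in; it is judged then, once.
The state is a dict: "t": time; "joint_positions": joint angles; "joint_velocities": joint speeds; "joint_efforts": joint torques, N m; "tcp_pos": TCP position; "tool_rot": TCP orientation; "ft_force": force on the tool from outside, world axes, zero at the start; "moment": the same for the moment, N m; "width": opening from 0.0 (shut) to 1.0 (fully open); "grip_force": force on a finger pad.
Only numpy, scipy, OpenCV 4.12 (cv2) and the standard library are available. Lean on these libraries where they do the work, as an engineer would, in place of code of your own. Each camera call takes 0.05 s, during which the arm holds its last target. There are 200 camera calls.

## Working session

There is one attempt and no reset: what is moved stays moved. The work goes in short steps, Python scripts to look and compute and a tool call to move; the robot and the scene stay as the last step left them, time stands still between calls to the robot, and variables do not carry over. Pictures are saved under pics/ and viewed, at most 10 in all, crops included, and the job is handed in when it is done.

Besides the shell and the picture viewer there is one more tool, called after "Emit:" by a JSON object that holds its "api" and its "payload". arm_command: Moves the arm, as the interface text tells. Its arguments: {"type":"object","properties":{"steps":{"type":"array","items":{"type":"array"}},"force":{"type":"number"}},"required":["steps"]}

```bash
mkdir -p pics; ls; cat > h.py <<'E'
import numpy as np, cv2
from workcell import monitor, vision, ticket
def cap(name, fn=None):
    d=vision.capture(name); 
    d['bgr']=cv2.cvtColor(np.asarray(d['pixels'],np.uint8),cv2.COLOR_RGB2BGR)
    d['f']=240/np.tan(np.radians(d['fov_y'])/2); d['R']=np.array(d['R']); d['t']=np.array(d['t'])
    if fn: cv2.imwrite('pics/'+fn,d['bgr'])
    return d
def ray(d,u,v):
    r=d['R'].T@np.array([(u-d['cx'])/d['f'],(v-d['cy'])/d['f'],1.]); return -d['R'].T@d['t'], r
def onz(d,u,v,z):
    c,r=ray(d,u,v); return c+r*(z-c[2])/r[2]
def proj(d,X):
    p=d['R']@np.array(X,float)+d['t']; return d['f']*p[0]/p[2]+d['cx'], d['f']*p[1]/p[2]+d['cy']
def st():
    s=monitor.sense()
    for k in ('t','tcp_pos','tool_rot','ft_force','moment','width','grip_force','joint_positions'): print(k,np.round(s[k],4).tolist())
    return s
E
python3 - <<'E'
from h import *
st()
for n in ('top','scene'):
    d=cap(n,n+'1.png'); print(n,d['f'],d['cx'],d['cy'],np.round(-d['R'].T@d['t']),np.round(d['R'],3).tolist())
E
```

```text
pics
t 0.0
tcp_pos [171.2761, -652.4489, 176.7191]
tool_rot [-3.1146, -0.4021, 0.0004]
ft_force [-0.041, -0.0045, 0.1273]
moment [0.0013, -0.0567, -0.0309]
width 1.0
grip_force 0.0
joint_positions [1.1645, 0.4267, 0.0739, 1.6066, -0.0341, 1.1108, -0.0671]
top 462.68163643278115 317.603398000692 235.57030152397647 [ 403.   71. 1051.] [[-0.023, -0.999, 0.028], [-0.98, 0.017, -0.197], [0.196, -0.032, -0.98]]
scene 609.6697401360746 318.2203180020019 242.29084106210007 [ 926. -509. 1119.] [[0.86, 0.511, -0.017], [0.422, -0.728, -0.539], [-0.288, 0.457, -0.842]]
```

View pics/top1.png

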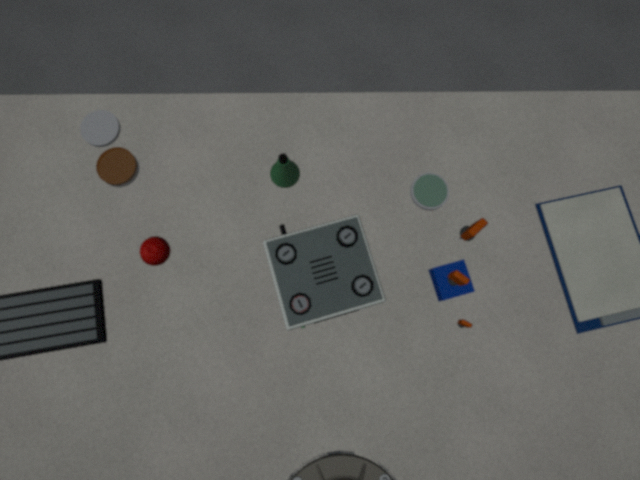

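View pics/scene1.png

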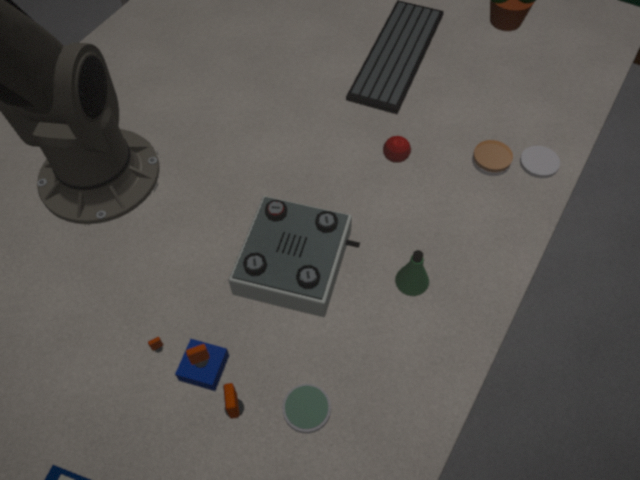

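The top view shows the stand with its key at about (453,281), and the scene view shows it at about (200,360). The reddish, unfastened stud is the near-left one, at (300,303) in the top view and (276,210) in the scene view. The look-alikes stand loose at (465,323) and (474,229).

```bash
python3 - <<'E'
from h import *
def tri(a,b):
    A=[];bb=[]
    for c,r in (a,b):
        r=r/np.linalg.norm(r);P=np.eye(3)-np.outer(r,r);A.append(P);bb.append(P@c)
    return np.linalg.lstsq(np.vstack(A),np.hstack(bb),rcond=None)[0]
T=cap('top');S=cap('scene')
def masks(d):
    h=cv2.cvtColor(d['bgr'],cv2.COLOR_BGR2HSV)
    return cv2.inRange(h,(105,150,60),(125,255,255)),cv2.inRange(h,(5,180,100),(16,255,255)),cv2.inRange(h,(0,40,50),(8,170,255))|cv2.inRange(h,(165,40,50),(180,255,255))
for n,d in (('top',T),('scene',S)):
    for nm,m in zip(('blue','orange','red'),masks(d)):
        k,l,s,c=cv2.connectedComponentsWithStats(m)
        for i in range(1,k):
            if s[i,4]>12: print(n,nm,s[i].tolist(),np.round(c[i],1).tolist(),np.round(onz(d,*c[i],{'blue':36,'orange':70,'red':84}[nm]),1).tolist())
print('stud',tri(ray(T,300,303),ray(S,276,210)),onz(T,300,303,86),onz(S,276,210,86))
for p in ((286,253),(347,236),(362,286)): print(onz(T,*p,84))
h=T['bgr'][255:305,425:480]; 
g=np.hstack([cv2.resize(T['bgr'][225:335,255:395],None,fx=5,fy=5,interpolation=cv2.INTER_CUBIC)])
E
```

```text
top blue [537, 205, 65, 127, 451] [570.8, 292.4] [468.2, -520.9, 36.0]
top blue [430, 261, 43, 39, 848] [449.0, 280.7] [499.6, -250.5, 36.0]
top orange [470, 219, 16, 16, 113] [477.3, 226.8] [613.2, -311.8, 70.0]
top orange [454, 272, 14, 11, 70] [460.8, 276.9] [504.0, -265.9, 70.0]
top orange [462, 321, 9, 5, 24] [465.9, 323.1] [406.5, -268.5, 70.0]
top red [139, 236, 30, 30, 136] [150.9, 250.5] [570.8, 390.0, 84.0]
top red [448, 270, 21, 14, 28] [459.0, 275.1] [506.4, -257.6, 84.0]
scene blue [188, 340, 14, 8, 52] [193.3, 343.0] [466.5, -238.3, 36.0]
scene blue [176, 344, 50, 41, 952] [203.0, 366.4] [510.8, -267.1, 36.0]
scene orange [149, 338, 10, 6, 22] [153.6, 340.1] [413.5, -279.7, 70.0]
scene orange [187, 345, 18, 9, 70] [195.6, 349.0] [491.9, -254.3, 70.0]
scene orange [225, 384, 9, 23, 167] [229.2, 394.8] [595.5, -293.6, 70.0]
scene red [383, 135, 29, 28, 393] [395.8, 151.0] [599.0, 346.3, 84.0]
scene red [268, 205, 16, 10, 36] [275.3, 211.0] [455.7, 74.1, 84.0]
scene red [186, 344, 23, 16, 38] [199.6, 349.5] [504.6, -254.7, 84.0]
stud [454.79855525  78.86012436  81.48835878] [454.94745936  79.17773181  86.        ] [456.47256471  75.93552194  86.        ]
[560.33829652 107.15333998  84.        ]
[594.73354436 -23.26034759  84.        ]
[487.5548175  -50.95349077  84.        ]
```

```bash
cat >> h.py <<'E'
from scipy.spatial.transform import Rotation as Ro
def go(x,y,z,xdir=None):
    "tool shift (m) and turn to reach world point, tool x heading xdir (rad, mod pi)"
    s=monitor.sense(); R=Ro.from_rotvec(s['tool_rot']).as_matrix(); p=np.array(s['tcp_pos'])
    a=np.arctan2(R[1,0],R[0,0]); print('tcp',np.round(p,1),'heading',round(a,3),'tilt',np.round(R[:2,2],4),'shift',np.round(R.T@(np.array([x,y,z])-p)/1000,4))
    if xdir is not None: print('turn',round(-((xdir-a+np.pi/2)%np.pi-np.pi/2),4))
E
python3 - <<'E'
from h import *
go(440,-250,260)
s=monitor.sense(); d=cap('wrist'); R=Ro.from_rotvec(s['tool_rot']).as_matrix(); print(R.T@(-d['R'].T@d['t']-s['tcp_pos']), np.round(d['R']@R,3),d['f'])
E
```

```text
tcp [ 171.4 -652.6  177. ] heading 0.257 tilt [-0.0002  0.0008] shift [ 0.3621 -0.3212 -0.0828]
[  68.3706194     0.65758702 -207.82976185] [[ 0.001  1.     0.   ]
 [-0.972  0.001 -0.234]
 [-0.234 -0.     0.972]] 362.99437237513956
```

```bash
python3 - <<'E'
from h import *
go(505,-255,200)
E
```

```text
tcp [ 171.3 -652.7  177.1] heading 0.257 tilt [-0.0002  0.0006] shift [ 0.4237 -0.2999 -0.0228]
```

Emit:
{"api": "arm_command", "payload": {"steps": [[-1,[0.05,-0.035,-0.023],0],[-1,[0.1,-0.07,-0.023],0],[-1,[0.15,-0.106,-0.023],0],[-1,[0.2,-0.142,-0.023],0],[-1,[0.25,-0.177,-0.023],0],[-1,[0.3,-0.212,-0.023],0],[-1,[0.35,-0.248,-0.023],0],[-1,[0.39,-0.276,-0.023],0]]}}

```text
t: 1.25
tcp_pos: [479.9, -284.6, 200.6]
tool_rot: [3.115, 0.404, 0.001]
ft_force: [0.2, -1.4, 0.6]
width: 1.003
grip_force: 0.0
```

Emit:
{"api": "arm_command", "payload": {"steps": [[-1,[0.034,-0.024,0],0],[-1,[0.034,-0.024,0],0]]}}

```text
t: 1.5
tcp_pos: [507.2, -251.9, 200.3]
tool_rot: [-3.114, -0.41, -0.001]
ft_force: [-0.7, -0.7, -0.1]
width: 1.0
grip_force: 0.0
```

```bash
python3 - <<'E'
from h import *
st(); d=cap('wrist','w1.png')
print(proj(d,(497,-257,92)),proj(d,(497,-257,36)))
E
```

```text
t 1.5
tcp_pos [507.2447, -251.8706, 200.2843]
tool_rot [-3.1138, -0.4098, -0.0009]
ft_force [-0.7231, -0.6782, -0.13]
moment [-0.0445, 0.0381, -0.016]
width 0.9998
grip_force 0.0
joint_positions [0.5109, 0.2379, -0.1923, 1.8167, 0.0495, 1.0916, -1.008]
(np.float64(320.0067705179449), np.float64(240.3746419628672)) (np.float64(319.7892682313471), np.float64(227.35004631518692))
```

View pics/w1.png

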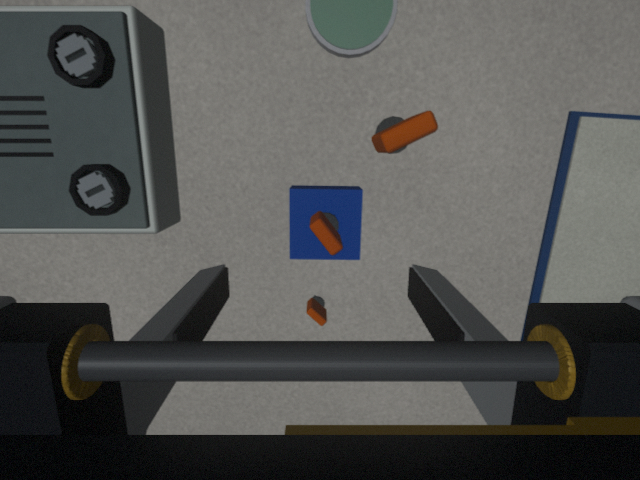

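The wrist view shows the stand at about (326,223) with the key handle at about (326,233). The look-alikes are at (317,311) (small) and (405,132) (big).

```bash
python3 - <<'E'
from h import *
st()
d=cap('wrist'); h=cv2.cvtColor(d['bgr'],cv2.COLOR_BGR2HSV)
b=cv2.inRange(h,(105,150,40),(125,255,255)); b[:,:270]=0;b[:,380:]=0;b[:170]=0;b[270:]=0
hull=cv2.convexHull(cv2.findNonZero(b)); r=cv2.minAreaRect(hull); 
print('blue',r); print([np.round(onz(d,*p,36),1).tolist() for p in cv2.boxPoints(r)], onz(d,*r[0],36))
o=cv2.inRange(h,(3,150,40),(18,255,255)); o[:,290:]=o[:,290:]; m=np.zeros_like(o); m[200:265,300:350]=o[200:265,300:350]
V=h[...,2]; print(np.bincount(V[m>0]//10))
cv2.imwrite('pics/k.png',cv2.resize(d['bgr'][180:270,270:390],None,fx=6,fy=6,interpolation=cv2.INTER_CUBIC))
r=cv2.minAreaRect(cv2.findNonZero(m)); print('all',r,r[1])
top=((m>0)&(V>np.percentile(V[m>0],40))).astype(np.uint8)
r=cv2.minAreaRect(cv2.findNonZero(top)); print('top',r)
P=[onz(d,*p,92) for p in cv2.boxPoints(r)]; print(np.round(P,1).tolist(),np.mean(P,0)); 
for i in range(2):
    e=P[i+1]-P[i]; print(np.linalg.norm(e),np.arctan2(e[1],e[0]))
E
```

```text
t 1.55
tcp_pos [505.9426, -253.8904, 200.2523]
tool_rot [-3.1149, -0.406, 0.0001]
ft_force [-0.4054, -0.2267, 0.0213]
moment [-0.0152, 0.0308, 0.0372]
width 1.0007
grip_force 0.0
joint_positions [0.5127, 0.2375, -0.1902, 1.8172, 0.0498, 1.0917, -1.0068]
blue ((323.5, 220.0), (72.0, 71.0), 90.0)
[[530.9, -216.1, 36.0], [549.5, -286.0, 36.0], [476.1, -307.6, 36.0], [456.6, -234.3, 36.0]] [ 504.14286396 -260.77875662   36.        ]
[  0   0   0   0   0   8  13  23  60  33  38  66 364]
all ((322.6959228515625, 231.5743408203125), (42.89537811279297, 16.507164001464844), 54.462318420410156) (42.89537811279297, 16.507164001464844)
top ((322.3930969238281, 234.4451141357422), (35.26677703857422, 10.752067565917969), 53.74616622924805)
[[507.8, -244.4, 92.0], [515.3, -250.4, 92.0], [495.0, -275.2, 92.0], [487.2, -269.2, 92.0]] [ 501.34073847 -259.78507061   92.        ]
9.604878774463623 -0.6708643047455101
32.075308921767835 -2.256715735986697
```

View pics/k.png

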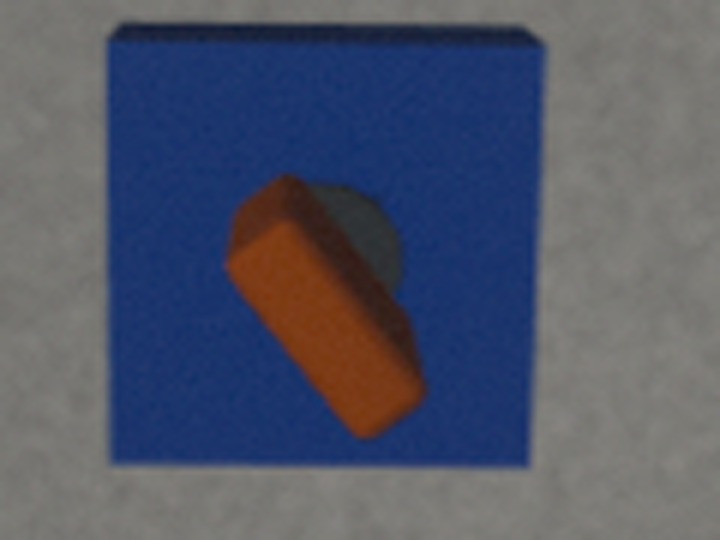

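The crop shows the handle's lit top face with its long axis running from upper left to lower right, centred near (324.5,234.5). The stand's top is centred near (324,222).

```bash
cat >> h.py <<'E'
def key():
    d=cap('wrist'); h=cv2.cvtColor(d['bgr'],cv2.COLOR_BGR2HSV)
    b=cv2.inRange(h,(105,150,75),(125,255,255)); o=cv2.inRange(h,(3,150,112),(18,255,255))
    for nm,m,z in (('stand',b,36),('handle',o,92)):
        m=cv2.morphologyEx(m,cv2.MORPH_OPEN,np.ones((3,3))); 
        for c in cv2.findContours(m,cv2.RETR_EXTERNAL,cv2.CHAIN_APPROX_NONE)[0]:
            if cv2.contourArea(c)<100: continue
            W=np.array([onz(d,*p,z)[:2] for p in c[:,0]],np.float32)
            r=cv2.minAreaRect(W); B=cv2.boxPoints(r); e=max(B[1]-B[0],B[2]-B[1],key=np.linalg.norm)
            print(nm,np.round(r[0],1),np.round(r[1],1),'dir',round(np.arctan2(e[1],e[0])%np.pi,3))
E
python3 - <<'E'
from h import *
key()
key()
go(503,-260,120,.885)
E
```

```text
stand [ 501.8 -261.1] [74.4 73.6] dir 0.247
handle [ 501.4 -260. ] [33.4 10.6] dir 0.894
handle [ 607.6 -302.9] [14.4 44.6] dir 2.284
stand [ 501.6 -261. ] [74.3 73.7] dir 0.257
handle [ 501.7 -259.9] [33.1 10.5] dir 0.917
handle [ 607.7 -302.7] [14.5 44.6] dir 2.282
tcp [ 504.6 -256.   200.4] heading 0.255 tilt [-0.0003 -0.0002] shift [-0.0025  0.0034  0.0804]
turn -0.6297
```

Emit:
{"api": "arm_command", "payload": {"steps": [[-0.5,[-0.005,0.004,0.02],-0.17],[-0.5,[-0.005,0.004,0.04],-0.34],[-0.3,[-0.005,0.004,0.06],-0.5],[-0.3,[-0.005,0.004,0.08],-0.645],[-0.3,[-0.005,0.004,0.08],-0.645],[-0.3,[-0.005,0.004,0.08],-0.645]]}}

```text
t: 2.45
tcp_pos: [501.5, -260.9, 121.2]
tool_rot: [2.83, 1.362, 0.001]
ft_force: [-0.1, 0.2, -0.2]
width: 0.649
grip_force: 0.0
```

```bash
python3 - <<'E'
from h import *
st(); key(); go(501.6,-260.3,50,.9)
E
```

```text
t 2.45
tcp_pos [501.5293, -260.9107, 121.1686]
tool_rot [2.8302, 1.3622, 0.0007]
ft_force [-0.0886, 0.1899, -0.2115]
moment [-0.074, -0.0778, -0.0625]
width 0.6486
grip_force 0.0
joint_positions [0.5961, 0.3219, -0.2784, 1.897, 0.1083, 0.9364, -0.4066]
stand [ 646.7 -464. ] [24.   7.2] dir 0.209
stand [ 501.8 -260.9] [75.  74.4] dir 0.25
handle [ 501.3 -259.8] [33.1 10.8] dir 0.901
handle [ 609.4 -304.6] [15.4 46.1] dir 2.279
tcp [ 501.7 -260.8  121.3] heading 0.898 tilt [ 0.001  -0.0006] shift [ 0.0003 -0.0005  0.0713]
turn -0.002
```

Emit:
{"api": "arm_command", "payload": {"steps": [[-0.3,[0,-0.0005,0.025],0],[-0.3,[0,-0.0005,0.05],0],[-0.3,[0,-0.0005,0.065],0],[-0.3,[0,-0.0005,0.071],0],[-0.3,[0,-0.0005,0.071],0],[0.3,[0,-0.0005,0.071],0],[0.6,[0,-0.0005,0.071],0],[1,[0,-0.0005,0.071],0]], "force": 40}}

```text
t: 3.5
tcp_pos: [501.3, -259.9, 49.7]
tool_rot: [2.827, 1.369, 0.001]
ft_force: [-0.3, 0.9, 0.2]
width: 0.368
grip_force: 0.0
```

Emit:
{"api": "arm_command", "payload": {"steps": [[1,[0,0,0],0],[1,[0,0,0],0],[1,[0,0,0],0],[1,[0,0,0],0]]}}

```text
t: 4.0
tcp_pos: [501.2, -259.8, 49.4]
tool_rot: [-2.828, -1.369, -0.0]
ft_force: [0.2, 0.1, 0.2]
width: 0.143
grip_force: 40.0
```

```bash
python3 - <<'E'
from h import *
st(); go(501.6,-260.3,50,.9); key()
E
```

```text
t 4.0
tcp_pos [501.1618, -259.8306, 49.4262]
tool_rot [-2.8276, -1.3689, -0.0001]
ft_force [0.1904, 0.0702, 0.1788]
moment [-0.0394, -0.021, -0.0392]
width 0.1431
grip_force 39.9903
joint_positions [0.5801, 0.4113, -0.2659, 1.9537, 0.1476, 0.795, -0.4374]
tcp [ 501.2 -259.8   49.4] heading 0.902 tilt [0.0001 0.    ] shift [-0.0001  0.0006 -0.0006]
turn 0.0017
stand [ 575.4 -469.7] [35.4  8.1] dir 0.2
stand [ 501.7 -260.8] [75.1 74.9] dir 0.25
handle [ 501.9 -259.6] [33.7 11.3] dir 0.894
handle [ 610.6 -306.7] [16.2 48.1] dir 2.283
```

```bash
python3 - <<'E'
from h import *
go(430,47,200,.9)
E
```

```text
tcp [ 501.1 -259.8   49.4] heading 0.902 tilt [0. 0.] shift [ 0.1966 -0.2461 -0.1506]
turn 0.0018
```

Emit:
{"api": "arm_command", "payload": {"steps": [[1,[0,0,-0.02],0],[1,[0,0,-0.06],0],[1,[0,0,-0.11],0],[1,[0,0,-0.15],0],[1,[0,0,-0.15],0],[1,[0,0,-0.15],0]]}}

```text
t: 4.8
tcp_pos: [500.7, -259.7, 198.7]
tool_rot: [-2.827, -1.369, 0.001]
ft_force: [0.7, 0.2, -1.9]
width: 0.143
grip_force: 40.0
```

Emit:
{"api": "arm_command", "payload": {"steps": [[1,[0.025,-0.031,0],0],[1,[0.055,-0.069,0],0],[1,[0.085,-0.106,0],0],[1,[0.115,-0.144,0],0],[1,[0.145,-0.181,0],0],[1,[0.172,-0.215,0],0],[1,[0.19,-0.238,0],0],[1,[0.197,-0.246,0],0]]}}

```text
t: 5.8
tcp_pos: [429.4, 48.5, 198.4]
tool_rot: [-2.826, -1.372, 0.002]
ft_force: [-0.0, -1.2, -0.0]
width: 0.149
grip_force: 40.0
```

Emit:
{"api": "arm_command", "payload": {"steps": [[1,[0,0,0],0],[1,[0,0,0],0],[1,[0,0,0],0]]}}

```text
t: 6.18
tcp_pos: [430.5, 46.4, 199.2]
tool_rot: [-2.828, -1.367, 0.0]
ft_force: [0.3, -0.5, -0.6]
width: 0.145
grip_force: 40.0
```

```bash
python3 - <<'E'
from h import *
st(); d=cap('wrist'); u,v=proj(d,(455,78,87)); print(u,v)
u,v=int(u),int(v); c=d['bgr'][max(v-60,0):v+60,u-80:u+80]; print(u-80,max(v-60,0))
cv2.imwrite('pics/s1.png',cv2.resize(c,None,fx=5,fy=5,interpolation=cv2.INTER_CUBIC)); cv2.imwrite('pics/w2.png',d['bgr'])
E
```

```text
t 6.175
tcp_pos [430.4736, 46.4124, 199.2168]
tool_rot [-2.8284, -1.3669, 0.0004]
ft_force [0.3124, -0.462, -0.58]
moment [-0.0349, -0.0824, -0.0339]
width 0.1454
grip_force 39.9887
joint_positions [0.2873, 0.0303, -0.5455, 2.0643, 0.0179, 1.0517, -0.9374]
316.3898217314371 181.79498603190888
236 121
```

View pics/s1.png

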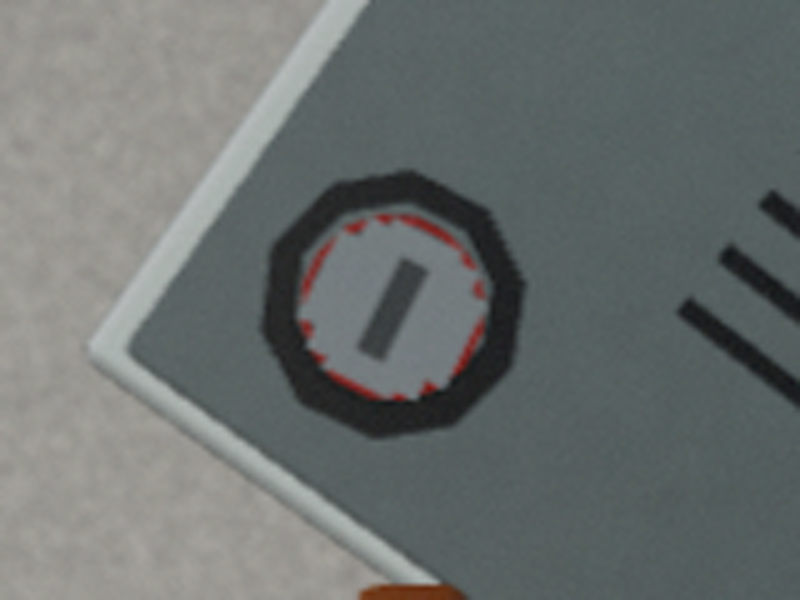

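The crop shows the red band at the head's edge, which confirms the stud. The slot runs from about (380,358) to (405,260) in the crop, centred near full-image (314.6,182.8). The handle top is just visible at the bottom edge.

```bash
cat >> h.py <<'E'
def stud(guess,zt=89.,half=40,dbg=None):
    d=cap('wrist'); s=monitor.sense(); R=Ro.from_rotvec(s['tool_rot']).as_matrix(); u,v=[int(round(x)) for x in proj(d,(*guess,zt))]
    S=8; y0,x0=max(v-half,0),u-half; c=cv2.resize(d['bgr'][y0:v+half,x0:u+half],None,fx=S,fy=S,interpolation=cv2.INTER_CUBIC); g=cv2.GaussianBlur(cv2.cvtColor(c,cv2.COLOR_BGR2GRAY),(9,9),0)
    t,_=cv2.threshold(g,0,255,cv2.THRESH_OTSU); 
    dark=(g<93).astype(np.uint8)
    un=lambda P:[onz(d,(p[0]+.5)/S-.5+x0,(p[1]+.5)/S-.5+y0,zt)[:2] for p in P]
    for q in cv2.findContours(dark,cv2.RETR_LIST,cv2.CHAIN_APPROX_NONE)[0]:
        W=np.array(un(q[:,0]),np.float32); a=cv2.contourArea(W)
        if 40<a<1500:
            r=cv2.minAreaRect(W); B=cv2.boxPoints(r); e=max(B[1]-B[0],B[2]-B[1],key=np.linalg.norm)
            print('blob',round(a),'c',np.round(r[0],2),np.round(r[1],1),'dir',round(np.arctan2(e[1],e[0])%np.pi,3), 'rel tool',np.round(R.T@(np.array([*r[0],s['tcp_pos'][2]])-s['tcp_pos']),2))
    o=cv2.inRange(cv2.cvtColor(d['bgr'],cv2.COLOR_BGR2HSV),(3,150,100),(18,255,255)); o=cv2.morphologyEx(o,cv2.MORPH_OPEN,np.ones((3,3)))
    for q in cv2.findContours(o,cv2.RETR_EXTERNAL,cv2.CHAIN_APPROX_NONE)[0]:
        W=np.array([onz(d,*p,s['tcp_pos'][2]+42)[:2] for p in q[:,0]],np.float32)
        if cv2.contourArea(W)>100:
            r=cv2.minAreaRect(W); B=cv2.boxPoints(r); e=max(B[1]-B[0],B[2]-B[1],key=np.linalg.norm)
            print('handle',np.round(r[1],1),'dir',round(np.arctan2(e[1],e[0])%np.pi,3),'rel tool',np.round(R.T@(np.array([*r[0],s['tcp_pos'][2]])-s['tcp_pos']),2))
    print('otsu',t,'t',s['t'],'tcp',np.round(s['tcp_pos'],1),'px',u,v)
    if dbg: cv2.imwrite('pics/'+dbg,c)
E
python3 - <<'E'
from h import *
stud((455,78)); stud((455,78))
E
```

```text
blob 90 c [446.25  48.84] [13.1 20.2] dir 2.472 rel tool [11.46 11.08 -0.  ]
blob 122 c [462.43  40.77] [20.5 11.4] dir 0.902 rel tool [15.19 28.77 -0.  ]
blob 95 c [453.07  79.02] [18.2  5.5] dir 0.431 rel tool [39.35 -2.32  0.  ]
blob 737 c [452.79  79.75] [29.  31.2] dir 2.0 rel tool [39.75 -2.99  0.  ]
handle [44.7 12.5] dir 0.909 rel tool [ 4.68  0.83 -0.  ]
otsu 74.0 t 6.275 tcp [430.5  46.7 199.3] px 316 182
blob 82 c [447.18  48.74] [13.8 21.1] dir 2.473 rel tool [11.86 11.97 -0.  ]
blob 126 c [461.88  39.07] [17.2 11.5] dir 0.926 rel tool [13.41 29.5  -0.  ]
blob 92 c [453.13  79.03] [18.2  5.4] dir 0.435 rel tool [39.29 -2.17  0.  ]
blob 735 c [452.93  79.57] [29.1 30.4] dir 1.998 rel tool [39.59 -2.66  0.  ]
handle [44.7 12.5] dir 0.909 rel tool [4.69 0.82 0.  ]
otsu 74.0 t 6.325 tcp [430.4  46.9 199.4] px 317 182
```

Emit:
{"api": "arm_command", "payload": {"steps": [[1,[0.015,0.003,0],-0.17],[1,[0.03,0.006,0],-0.34],[1,[0.045,0.009,0],-0.51],[1,[0.06,0.012,0],-0.68],[1,[0.075,0.0155,0],-0.85],[1,[0.075,0.0155,0],-1.02],[1,[0.075,0.0155,0],-1.19],[1,[0.075,0.0155,0],-1.36]]}}

```text
t: 7.32
tcp_pos: [489.1, 96.3, 199.3]
tool_rot: [-1.33, -2.846, -0.0]
ft_force: [0.7, 0.5, -1.3]
width: 0.146
grip_force: 40.0
```

Emit:
{"api": "arm_command", "payload": {"steps": [[1,[0,0,0],-0.17],[1,[0,0,0],-0.34],[1,[0,0,0],-0.51],[1,[0,0,0],-0.68],[1,[0,0,0],-0.85],[1,[0,0,0],-1.02],[1,[0,0,0],-1.19],[1,[0,0,0],-1.31]]}}

```text
t: 8.32
tcp_pos: [489.1, 96.2, 199.4]
tool_rot: [0.677, -3.068, -0.0]
ft_force: [0.4, -0.4, -0.7]
width: 0.145
grip_force: 40.0
```

Emit:
{"api": "arm_command", "payload": {"steps": [[1,[0,0,0],0],[1,[0,0,0],0],[1,[0,0,0],0]]}}

```text
t: 8.7
tcp_pos: [489.0, 96.5, 199.4]
tool_rot: [-0.668, 3.07, 0.0]
ft_force: [-0.5, 0.0, -0.6]
width: 0.146
grip_force: 40.0
```

```bash
python3 - <<'E'
from h import *
st(); stud((453,79)); stud((453,79)); d=cap('wrist','w3.png'); go(453.1,79,199,.433)
E
```

```text
t 8.7
tcp_pos [489.0173, 96.4885, 199.4046]
tool_rot [-0.6679, 3.0698, 0.0001]
ft_force [-0.5352, 0.0043, -0.6318]
moment [0.141, -0.0888, -0.0336]
width 0.1458
grip_force 39.9888
joint_positions [0.4425, 0.1998, -0.8534, 1.9273, 0.1697, 1.0878, 1.519]
blob 95 c [453.35  79.1 ] [18.1  5.4] dir 0.431 rel tool [39.71 -1.02 -0.  ]
blob 746 c [451.95  78.69] [31.4 30.2] dir 0.44 rel tool [41.15 -0.81 -0.  ]
handle [34.5 12.6] dir 0.438 rel tool [-1.69 -0.29  0.  ]
otsu 73.0 t 8.75 tcp [489.   96.5 199.4] px 318 180
blob 94 c [453.35  79.11] [18.1  5.4] dir 0.432 rel tool [39.67 -0.97 -0.  ]
blob 736 c [451.84  78.72] [31.4 30.1] dir 0.464 rel tool [41.2  -0.69 -0.  ]
handle [34.5 12.6] dir 0.439 rel tool [-1.74 -0.22  0.  ]
otsu 73.0 t 8.8 tcp [489.   96.5 199.4] px 318 180
tcp [489.   96.5 199.4] heading -2.712 tilt [ 0.0001 -0.    ] shift [ 0.04   -0.001   0.0004]
turn -0.0035
```

Emit:
{"api": "arm_command", "payload": {"steps": [[1,[0.015,-0.0005,0],0],[1,[0.033,-0.001,0],0],[1,[0.0405,-0.001,0.01],0],[1,[0.0405,-0.001,0.03],0],[1,[0.0405,-0.001,0.05],0],[1,[0.0405,-0.001,0.06],0],[1,[0.0405,-0.001,0.06],0],[1,[0.0405,-0.001,0.06],0]]}}

```text
t: 9.85
tcp_pos: [453.0, 78.9, 139.9]
tool_rot: [-0.67, 3.069, 0.0]
ft_force: [0.3, -0.2, -0.4]
width: 0.144
grip_force: 40.0
```

```bash
python3 - <<'E'
from h import *
for i in range(4): cap('top')
st(); go(453.2,79.05,139.4,.433); d=cap('wrist'); print(proj(d,(453.2,79,89)))
c=d['bgr'][160:310,220:420]; cv2.imwrite('pics/w4.png',cv2.resize(c,None,fx=4,fy=4,interpolation=cv2.INTER_CUBIC))
E
```

```text
t 10.05
tcp_pos [452.9155, 78.7143, 139.843]
tool_rot [-0.6702, 3.0685, -0.0003]
ft_force [0.1777, -0.0835, 0.0246]
moment [0.0616, -0.1279, 0.0636]
width 0.1448
grip_force 39.9888
joint_positions [0.464, 0.1987, -0.8492, 2.0721, 0.1843, 0.9447, 1.5167]
tcp [452.9  78.7 139.8] heading -2.712 tilt [ 0.0008 -0.    ] shift [-0.0004  0.0002  0.0004]
turn -0.0029
(np.float64(319.28547206633436), np.float64(242.45612894372627))
```

View pics/w4.png

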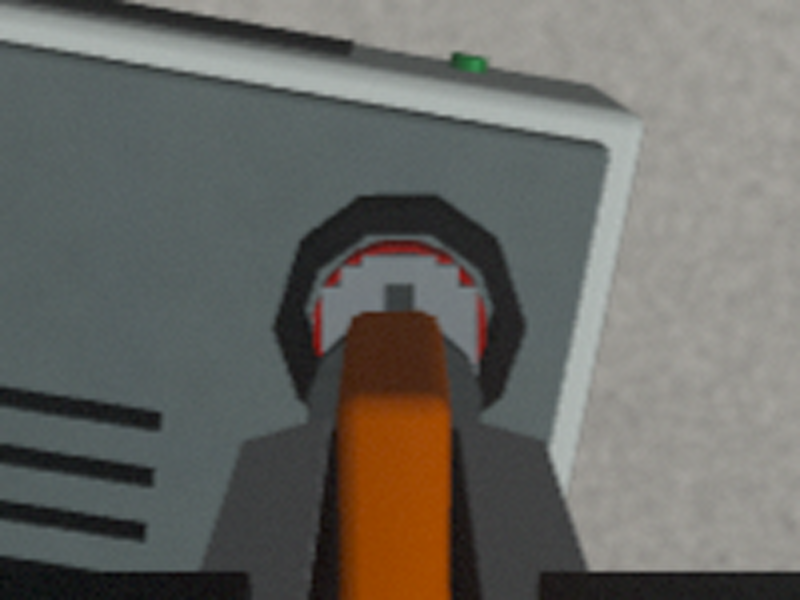

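The view shows the key squarely over the stud. The slot's end shows at (400,297) in the crop, in line with the handle, whose edge runs from 350 to 445.

Emit:
{"api": "arm_command", "payload": {"steps": [[1,[0,0,0.005],0],[1,[0,0,0.01],0],[1,[0,0,0.013],0],[1,[0,0,0.015],0],[1,[0,0,0.0165],0],[1,[0,0,0.0165],0]]}}

```text
t: 10.85
tcp_pos: [452.6, 78.7, 122.9]
tool_rot: [0.671, -3.069, -0.0]
ft_force: [0.5, 0.6, -1.3]
width: 0.145
grip_force: 40.0
```

```bash
python3 - <<'E'
from h import *
F=[]
for i in range(6): cap('top'); s=monitor.sense(); F.append([*s['ft_force'],s['tcp_pos'][2],*s['moment']])
print(np.round(np.mean(F,0),2),np.round(np.std(F,0),2)); go(453.2,79.05,122,.433)
E
```

```text
[-1.1000e-01 -6.0000e-02 -9.3000e-01  1.2299e+02  9.0000e-02 -1.2000e-01
  0.0000e+00] [0.34 0.35 0.46 0.02 0.02 0.02 0.02]
tcp [452.7  78.7 123. ] heading -2.711 tilt [0.0002 0.    ] shift [-0.0006  0.0001  0.001 ]
turn -0.0029
```

No contact yet and the blade is inside the slot, so I press down in stages.

Emit:
{"api": "arm_command", "payload": {"steps": [[1,[0,0,0.002],0],[1,[0,0,0.0035],0],[1,[0,0,0.005],0],[1,[0,0,0.0065],0],[1,[0,0,0.0065],0],[1,[0,0,0.0065],0],[1,[0,0,0.0065],0]]}}

```text
t: 12.02
tcp_pos: [452.7, 78.7, 116.5]
tool_rot: [-0.67, 3.069, 0.0]
ft_force: [0.6, -0.4, 3.9]
width: 0.144
grip_force: 40.0
```

```bash
cat >> h.py <<'E'
def ft(n=6):
    F=[]
    for i in range(n): cap('top'); s=monitor.sense(); F.append([*s['ft_force'],*s['tcp_pos'],*s['moment']])
    F=np.mean(F,0); print('t',s['t'],'F',np.round(F[:3],2),'tcp',np.round(F[3:6],2),'M',np.round(F[6:],3)); R=Ro.from_rotvec(s['tool_rot']).as_matrix(); print('Ftool',np.round(R.T@F[:3],2),'heading',np.arctan2(R[1,0],R[0,0]))
E
python3 -c "
from h import *
ft()"
```

```text
t 12.325 F [ 0.33 -0.07  4.16] tcp [452.7   78.72 116.47] M [ 0.046 -0.246  0.019]
Ftool [-0.27 -0.2  -4.16] heading -2.7113941934177426
```

Emit:
{"api": "arm_command", "payload": {"steps": [[1,[0,0,0.0005],0],[1,[0,0,0.001],0],[1,[0,0,0.0015],0],[1,[0,0,0.0015],0]]}}

```text
t: 12.82
tcp_pos: [452.6, 78.7, 114.9]
tool_rot: [-0.671, 3.069, 0.0]
ft_force: [0.4, -0.7, 5.3]
width: 0.147
grip_force: 40.0
```

Emit:
{"api": "arm_command", "payload": {"steps": [[1,[0,0,0.0005],0],[1,[0,0,0.001],0],[1,[0,0,0.001],0]]}}

```text
t: 13.2
tcp_pos: [452.7, 78.7, 114.0]
tool_rot: [-0.67, 3.069, -0.0]
ft_force: [-0.3, -0.7, 6.9]
width: 0.146
grip_force: 40.0
```

Emit:
{"api": "arm_command", "payload": {"steps": [[1,[0,0,0.0005],0],[1,[0,0,0.0005],0],[1,[0,0,0.0005],0]]}}

```text
t: 13.58
tcp_pos: [452.9, 78.8, 113.7]
tool_rot: [-0.67, 3.069, -0.0]
ft_force: [-0.4, -1.0, 9.8]
width: 0.144
grip_force: 40.0
```

```bash
python3 -c "
from h import *
ft()"
```

```text
t 13.875 F [-0.55 -0.73 10.1 ] tcp [452.84  78.77 113.67] M [-0.051 -0.024  0.004]
Ftool [  0.81  -0.44 -10.1 ] heading -2.711416530332056
```

Emit:
{"api": "arm_command", "payload": {"steps": [[1,[0,0,0.0003],0],[1,[0,0,0.0003],0.05],[1,[0,0,0.0003],0.1],[1,[0,0,0.0003],0.15],[1,[0,0,0.0003],0.2],[1,[0,0,0.0003],0.25],[1,[0,0,0.0003],0.25]]}}

```text
t: 14.75
tcp_pos: [452.9, 79.3, 113.5]
tool_rot: [-0.282, 3.128, 0.001]
ft_force: [-1.1, 2.4, 11.1]
width: 0.145
grip_force: 40.0
```

```bash
python3 -c "
from h import *
ft()"
```

```text
t 15.05 F [-1.04  1.66 11.18] tcp [452.9   79.24 113.48] M [ 0.601  0.166 -0.044]
Ftool [  0.72   1.83 -11.18] heading -2.961234317159939
```

Emit:
{"api": "arm_command", "payload": {"steps": [[1,[0,0.0004,0.0001],0.05],[1,[0,0.0004,0.0001],0.1],[1,[0,0.0004,0.0001],0.15],[1,[0,0.0004,0.0001],0.2],[1,[0,0.0004,0.0001],0.25],[1,[0,0.0004,0.0001],0.25]]}}

```text
t: 15.8
tcp_pos: [452.9, 79.5, 113.4]
tool_rot: [0.111, 3.139, 0.0]
ft_force: [-1.1, 0.2, 11.0]
width: 0.143
grip_force: 40.0
```

```bash
python3 -c "
from h import *
ft()"
```

```text
t 16.1 F [-0.72  0.95 11.47] tcp [452.9   79.48 113.41] M [0.313 0.069 0.025]
Ftool [  0.77   0.9  -11.47] heading 3.071912088877681
```

Emit:
{"api": "arm_command", "payload": {"steps": [[1,[0.0002,0.0003,0.0001],0.06],[1,[0.0002,0.0003,0.0001],0.12],[1,[0.0002,0.0003,0.0001],0.18],[1,[0.0002,0.0003,0.0001],0.24],[1,[0.0002,0.0003,0.0001],0.3],[1,[0.0002,0.0003,0.0001],0.3]]}}

```text
t: 16.85
tcp_pos: [452.8, 79.5, 113.3]
tool_rot: [0.579, 3.087, 0.0]
ft_force: [-0.9, -0.6, 11.8]
width: 0.143
grip_force: 40.0
```

```bash
python3 -c "
from h import *
ft()"
```

```text
t 17.15 F [-0.1  -0.98 11.64] tcp [452.81  79.51 113.35] M [-0.184 -0.046 -0.037]
Ftool [ -0.27  -0.95 -11.64] heading 2.7717267727691826
```

Emit:
{"api": "arm_command", "payload": {"steps": [[1,[0,-0.0002,0.0001],0.04],[1,[0,-0.0002,0.0001],0.08],[1,[0,-0.0002,0.0001],0.12],[1,[0,-0.0002,0.0001],0.12]]}}

```text
t: 17.65
tcp_pos: [452.8, 79.4, 113.3]
tool_rot: [0.762, 3.047, 0.0]
ft_force: [-0.4, -0.9, 12.6]
width: 0.147
grip_force: 40.0
```

Emit:
{"api": "arm_command", "payload": {"steps": [[1,[0,0,0],0.04],[1,[0,0,0],0.08],[1,[0,0,0],0.08]]}}

```text
t: 18.02
tcp_pos: [452.7, 79.3, 113.2]
tool_rot: [0.884, 3.014, 0.0]
ft_force: [0.2, -0.5, 9.4]
width: 0.142
grip_force: 40.0
```

```bash
python3 -c "
from h import *
ft(4)"
```

```text
t 18.225 F [ 0.27 -0.33  9.71] tcp [452.71  79.33 113.17] M [-0.11  -0.186 -0.027]
Ftool [-0.41 -0.13 -9.71] heading 2.5716686365243238
```

Emit:
{"api": "arm_command", "payload": {"steps": [[1,[0,0,0.0003],0],[1,[0,0,0.0003],0]]}}

```text
t: 18.48
tcp_pos: [452.5, 79.3, 112.6]
tool_rot: [0.883, 3.015, 0.0]
ft_force: [1.4, -0.7, 6.3]
width: 0.141
grip_force: 40.0
```

```bash
python3 -c "
from h import *
ft(4)"
```

```text
t 18.675 F [0.42 0.02 6.13] tcp [452.46  79.28 112.62] M [-0.004 -0.346 -0.018]
Ftool [-0.35  0.25 -6.13] heading 2.5717167693972183
```

Emit:
{"api": "arm_command", "payload": {"steps": [[1,[0,0,0.0004],0],[1,[0,0,0.0008],0],[1,[0,0,0.0008],0],[1,[0,0,0.0008],0]]}}

```text
t: 19.18
tcp_pos: [452.5, 79.3, 111.9]
tool_rot: [0.883, 3.015, 0.0]
ft_force: [1.0, -0.5, 7.9]
width: 0.146
grip_force: 40.0
```

```bash
python3 -c "
from h import *
ft(4)"
```

```text
t 19.375 F [-0.05 -0.2   7.88] tcp [452.52  79.3  111.93] M [-0.083 -0.225 -0.002]
Ftool [-0.07 -0.2  -7.88] heading 2.571753146461707
```

Emit:
{"api": "arm_command", "payload": {"steps": [[1,[0,0,0.0003],0],[1,[0,0,0.0005],0],[1,[0,0,0.0005],0],[1,[0,0,0.0005],0]]}}

```text
t: 19.88
tcp_pos: [452.6, 79.3, 111.5]
tool_rot: [0.883, 3.014, 0.0]
ft_force: [0.2, 0.1, 10.8]
width: 0.143
grip_force: 40.0
```

```bash
python3 -c "
from h import *
ft(4)"
```

```text
t 20.075 F [-0.23 -0.92  9.78] tcp [452.59  79.31 111.53] M [-0.103 -0.122 -0.04 ]
Ftool [-0.31 -0.89 -9.78] heading 2.571729281842538
```

Emit:
{"api": "arm_command", "payload": {"steps": [[1,[0,0,-0.001],0],[1,[0,0,-0.002],0],[1,[0,0,-0.0035],0],[1,[0,0,-0.005],0],[1,[0,0,-0.0062],0],[1,[0,0,-0.0062],0],[1,[0,0,-0.0062],0]]}}

```text
t: 20.95
tcp_pos: [452.3, 79.2, 117.4]
tool_rot: [-0.883, -3.015, -0.0]
ft_force: [1.7, -0.2, 4.2]
width: 0.142
grip_force: 40.0
```

```bash
python3 -c "
from h import *
ft(4)"
```

```text
t 21.15 F [0.73 0.32 3.51] tcp [452.31  79.24 117.38] M [ 0.068 -0.516 -0.021]
Ftool [-0.44  0.67 -3.51] heading 2.5717518678960345
```

Emit:
{"api": "arm_command", "payload": {"steps": [[1,[0,0,-0.001],0],[1,[0,0,-0.002],0],[1,[0,0,-0.002],0],[1,[0,0,-0.002],0]]}}

```text
t: 21.65
tcp_pos: [452.0, 79.1, 119.2]
tool_rot: [-0.883, -3.015, 0.0]
ft_force: [-0.2, 0.5, -0.9]
width: 0.145
grip_force: 40.0
```

```bash
python3 -c "
from h import *
ft(4)"
```

```text
t 21.85 F [-0.04 -0.06 -0.78] tcp [452.18  79.16 119.31] M [ 0.01  -0.124 -0.005]
Ftool [ 0.   -0.08  0.78] heading 2.5716984350985848
```

Emit:
{"api": "arm_command", "payload": {"steps": [[1,[0,0,-0.003],0],[1,[0,0,-0.008],0],[1,[0,0,-0.015],0],[1,[0,0,-0.03],0],[1,[0,0,-0.06],0],[1,[-0.02,0,-0.08],0],[1,[-0.04,0,-0.08],0],[1,[-0.04,0,-0.08],0]]}}

```text
t: 22.85
tcp_pos: [486.7, 56.7, 198.9]
tool_rot: [-0.886, -3.014, -0.0]
ft_force: [-0.1, 0.6, -2.2]
width: 0.141
grip_force: 40.0
```

```bash
python3 - <<'E'
from h import *
st(); stud((453,79),86); d=cap('wrist'); u,v=proj(d,(453,79,86)); u,v=int(u),int(v)
cv2.imwrite('pics/s2.png',cv2.resize(d['bgr'][max(v-50,0):v+70,u-80:u+80],None,fx=5,fy=5,interpolation=cv2.INTER_CUBIC))
go(501.2,-259.8,200,.9)
E
```

```text
t 22.85
tcp_pos [486.6744, 56.6947, 198.9221]
tool_rot [-0.8855, -3.0135, -0.0005]
ft_force [-0.0831, 0.5838, -2.1549]
moment [-0.0346, -0.1121, -0.0183]
width 0.1407
grip_force 39.9887
joint_positions [0.3585, 0.1521, -0.6589, 1.9519, 0.1052, 1.0718, 0.6539]
blob 100 c [453.05  79.2 ] [ 5.9 18.2] dir 2.647 rel tool [39.37  0.7   0.06]
blob 709 c [452.97  79.15] [30.  28.7] dir 1.088 rel tool [39.41  0.62  0.06]
handle [12.  38.4] dir 2.579 rel tool [-1.27  0.62 -0.  ]
otsu 69.0 t 22.9 tcp [485.8  57.3 198.6] px 318 180
tcp [485.4  57.7 198.6] heading 2.572 tilt [-0.0016  0.0004] shift [-0.1846 -0.2588 -0.0015]
turn -1.4699
```

View pics/s2.png

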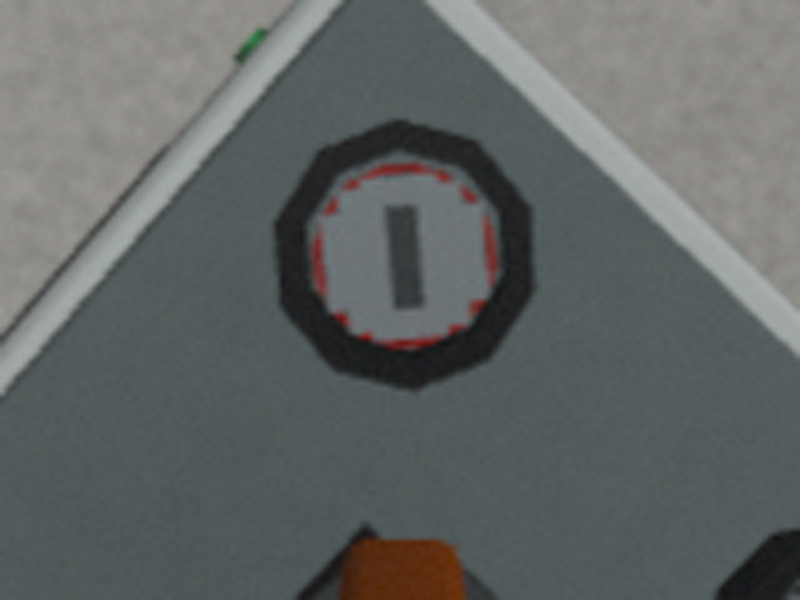

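The slot has turned by 0.93 rad. A thin red rim is still visible, though contact was lost at a press of about 3 mm. I'll check the head's height by triangulation on the way.

Emit:
{"api": "arm_command", "payload": {"steps": [[1,[-0.02,0.02,0],0],[1,[-0.05,0.04,0],0],[1,[-0.07,0.04,0],0],[1,[-0.07,0.04,0],0],[1,[-0.07,0.04,0],0],[1,[-0.07,0.04,0],0]]}}

```text
t: 23.7
tcp_pos: [565.7, 53.7, 199.6]
tool_rot: [0.882, 3.015, -0.0]
ft_force: [0.1, -0.6, -0.8]
width: 0.144
grip_force: 40.0
```

```bash
python3 - <<'E'
from h import *
for z in (85,87,89,91): print(z); stud((453,79),z,25)
d=cap('wrist','w5.png'); u,v=[int(x) for x in proj(d,(453,79,86))]; print(u,v,d['bgr'].shape)
T=cap('scene'); u2,v2=[int(x) for x in proj(T,(453,79,86))]
A=cv2.resize(d['bgr'][max(v-40,0):max(v-40,0)+80,u-40:u+40],(400,400),interpolation=cv2.INTER_CUBIC)
B=cv2.resize(T['bgr'][v2-20:v2+20,u2-20:u2+20],(400,400),interpolation=cv2.INTER_CUBIC); cv2.imwrite('pics/s3.png',np.hstack([A,B]))
E
```

```text
85
blob 94 c [452.91  79.01] [ 5.5 18.3] dir 2.655 rel tool [ 1.0885e+02 -3.9620e+01 -3.0000e-02]
blob 725 c [453.5   80.07] [32. 29.] dir 1.079 rel tool [ 1.0892e+02 -3.8410e+01 -3.0000e-02]
handle [ 7.3 34.6] dir 1.828 rel tool [-7.0450e+01 -1.3576e+02  4.0000e-02]
handle [12.5 43.7] dir 2.565 rel tool [ 3.39  0.77 -0.  ]
otsu 77.0 t 23.75 tcp [565.9  53.7 199.7] px 270 97
87
blob 93 c [453.26  79.14] [ 5.5 18.3] dir 2.667 rel tool [ 1.0876e+02 -3.9380e+01 -4.0000e-02]
blob 714 c [453.65  79.56] [30.5 29. ] dir 1.066 rel tool [ 1.0866e+02 -3.8800e+01 -4.0000e-02]
handle [ 7.3 34.6] dir 1.833 rel tool [-7.0490e+01 -1.3585e+02  3.0000e-02]
handle [12.5 43.8] dir 2.565 rel tool [ 3.35  0.77 -0.  ]
otsu 77.0 t 23.8 tcp [566.1  53.6 199.6] px 270 96
89
blob 91 c [453.57  79.15] [ 5.4 18.1] dir 2.664 rel tool [ 1.0862e+02 -3.9280e+01 -5.0000e-02]
blob 705 c [453.62  79.23] [29.3 28.7] dir 1.06 rel tool [ 1.0861e+02 -3.9190e+01 -5.0000e-02]
handle [ 6.7 34.9] dir 1.831 rel tool [-7.0570e+01 -1.3554e+02  2.0000e-02]
handle [12.5 43.8] dir 2.565 rel tool [ 3.33  0.74 -0.  ]
otsu 77.0 t 23.85 tcp [566.2  53.7 199.7] px 270 96
91
blob 90 c [453.96  79.3 ] [ 5.4 18. ] dir 2.658 rel tool [ 1.0846e+02 -3.8930e+01 -4.0000e-02]
blob 695 c [454.04  79.36] [29.2 28.5] dir 1.063 rel tool [ 1.0843e+02 -3.8840e+01 -4.0000e-02]
blob 1487 c [452.2   78.42] [41.8 38.4] dir 1.002 rel tool [ 1.0948e+02 -4.0630e+01 -4.0000e-02]
handle [ 7.1 34.6] dir 1.82 rel tool [-7.0450e+01 -1.3587e+02  2.0000e-02]
handle [12.5 43.8] dir 2.565 rel tool [ 3.31  0.76 -0.  ]
otsu 77.0 t 23.9 tcp [566.3  53.6 199.6] px 269 95
270 96 (480, 640, 3)
```

View pics/s3.png

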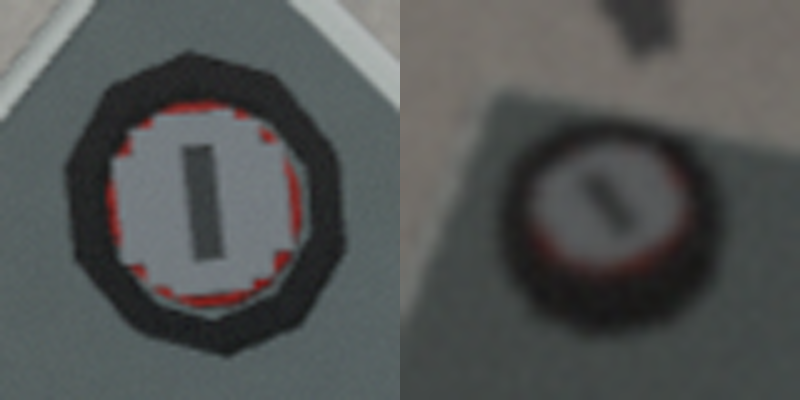

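The left panel (wrist) shows the slot aligned with the key and the head in its rim with thin red. The right panel (scene) also shows some red at the front of the head. I'll compare the head's height numerically with the first pictures and with a fastened stud.

```bash
python3 - <<'E'
from h import *
def m(img,d,X):
    u,v=[int(round(x)) for x in proj(d,X)]; c=img[v-12:v+13,u-12:u+13].astype(float)
    h=cv2.cvtColor(img,cv2.COLOR_BGR2HSV)[v-12:v+13,u-12:u+13]
    red=((h[...,0]<10)|(h[...,0]>165))&(h[...,1]>60)
    exc=np.clip(c[...,2]-c[...,:2].mean(2)-15,0,None)
    g=c[...,:2].mean(2); yy,xx=np.mgrid[-12:13,-12:13]; w=np.clip(g-75,0,None)*(np.hypot(yy,xx)<9)
    return np.round([red.sum(),exc.sum(),u+(w*xx).sum()/w.sum(),v+(w*yy).sum()/w.sum()],2)
S=cap('scene');T=cap('top')
for n,d in (('scene',S),('top',T)):
    old=cv2.imread(f'pics/{n}1.png')
    for X in ((453.2,79.1,87),(560.3,107.1,86),(594.7,-23,86)): print(n,X,'old',m(old,d,X),'new',m(d['bgr'],d,X),'1mm',np.round(np.array(proj(d,(453,79,89)))-proj(d,(453,79,86)),2))
go(501.1,-260.1,200)
E
```

```text
scene (453.2, 79.1, 87) old [ 34.    96.5  275.22 207.14] new [ 28.    46.   275.26 207.8 ] 1mm [-0.11 -0.84]
scene (560.3, 107.1, 86) old [  1.     0.   326.13 219.11] new [ 23.   829.5  326.05 219.16] 1mm [-0.11 -0.84]
scene (594.7, -23, 86) old [  0.     0.   307.74 274.51] new [  0.     0.   307.72 274.61] 1mm [-0.11 -0.84]
top (453.2, 79.1, 87) old [ 16.    12.5  299.91 303.4 ] new [ 26.   112.5  299.75 303.62] 1mm [-0.01 -0.08]
top (560.3, 107.1, 86) old [  0.     0.   285.49 253.14] new [  0.     0.   285.5  253.08] 1mm [-0.01 -0.08]
top (594.7, -23, 86) old [  2.     0.   346.88 235.86] new [  0.     0.   346.47 236.35] 1mm [-0.01 -0.08]
tcp [566.5  53.5 199.5] heading 2.572 tilt [ 0.0001 -0.    ] shift [-0.1142 -0.2994 -0.0005]
```

The head sits about 2.5–3 mm lower than before and the red has halved, so the stud is locked. Now I return the key.

Emit:
{"api": "arm_command", "payload": {"steps": [[1,[-0.014,-0.037,0],0],[1,[-0.032,-0.083,0],0],[1,[-0.05,-0.13,0],0],[1,[-0.067,-0.175,0],0],[1,[-0.084,-0.22,0],0],[1,[-0.1,-0.263,0],0],[1,[-0.11,-0.29,0],0],[1,[-0.114,-0.2995,0],0]]}}

```text
t: 25.1
tcp_pos: [500.3, -261.7, 199.3]
tool_rot: [-0.887, -3.014, 0.0]
ft_force: [0.6, 0.6, -1.3]
width: 0.144
grip_force: 40.0
```

Emit:
{"api": "arm_command", "payload": {"steps": [[1,[0,0,0],0],[1,[0,0,0],0],[1,[0,0,0.05],0],[1,[0,0,0.08],0],[1,[0,0,0.095],0],[1,[0,0,0.095],0],[1,[0,0,0.095],0]]}}

```text
t: 25.98
tcp_pos: [501.8, -260.1, 105.6]
tool_rot: [0.882, 3.013, -0.0]
ft_force: [1.1, 0.0, -1.7]
width: 0.143
grip_force: 40.0
```

```bash
python3 - <<'E'
from h import *
ft(3); key(); go(501.1,-260.1,50); d=cap('wrist','w6.png')
E
```

```text
t 26.125 F [-0.15  0.52 -0.31] tcp [ 501.64 -260.32  105.58] M [ 0.013 -0.156 -0.006]
Ftool [0.41 0.35 0.3 ] heading 2.571737337805894
stand [ 538.8 -483.6] [62.1  8. ] dir 0.2
stand [ 441.7 -503.3] [31.  8.] dir 0.192
stand [ 500.9 -260.5] [74.5 75.5] dir 1.821
handle [ 522.8 -272.4] [14.9 45.3] dir 2.581
handle [ 411.7 -268.7] [19.4  6.5] dir 1.058
tcp [ 501.3 -260.4  105.2] heading 2.572 tilt [ 0.0011 -0.0007] shift [0.0004 0.0001 0.0552]
```

View pics/w6.png

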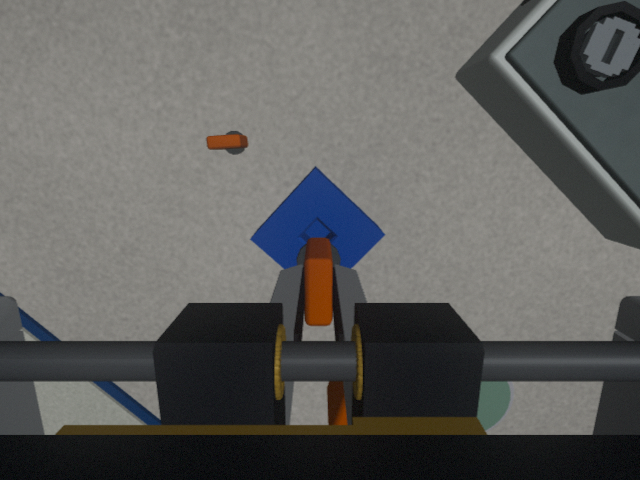

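The view shows the key over the stand, with the hole's far corner visible at (319,230) just ahead of the key and in line with it.

Emit:
{"api": "arm_command", "payload": {"steps": [[1,[0,0,0.015],0],[1,[0,0,0.027],0],[1,[0,0,0.035],0],[1,[0,0,0.043],0],[1,[0,0,0.05],0],[1,[0,0,0.05],0]]}}

```text
t: 26.98
tcp_pos: [500.7, -260.0, 53.9]
tool_rot: [-0.883, -3.014, -0.0]
ft_force: [0.6, 0.5, -1.0]
width: 0.147
grip_force: 40.0
```

```bash
python3 -c "
from h import *
ft(3); go(501.2,-260.4,49.5)"
```

```text
t 27.125 F [ 0.41  0.21 -0.17] tcp [ 501.02 -260.13   54.49] M [ 0.021 -0.169 -0.004]
Ftool [-0.23  0.4   0.17] heading 2.5717334629857915
tcp [ 501.1 -260.2   54.7] heading 2.572 tilt [ 0.0004 -0.0001] shift [-0.0002 -0.0001  0.0052]
```

Emit:
{"api": "arm_command", "payload": {"steps": [[1,[0,0,0.002],0],[1,[0,0,0.004],0],[1,[0,0,0.0046],0],[1,[0,0,0.0046],0],[1,[0,0,0.0046],0]]}}

```text
t: 27.75
tcp_pos: [500.9, -260.1, 49.8]
tool_rot: [0.883, 3.015, 0.0]
ft_force: [-0.4, 0.4, -0.9]
width: 0.145
grip_force: 40.0
```

```bash
python3 -c "
from h import *
ft(3); go(501.2,-260.4,49.5)"
```

```text
t 27.9 F [-0.03  0.55 -0.98] tcp [ 500.95 -260.13   49.84] M [-0.001 -0.144 -0.007]
Ftool [0.32 0.45 0.98] heading 2.5717479273278987
tcp [ 501.  -260.1   49.8] heading 2.572 tilt [0.0001 0.    ] shift [-0.0004 -0.0001  0.0003]
```

Emit:
{"api": "arm_command", "payload": {"steps": [[1,[0,0,0.0003],0],[1,[0,0,0.0005],0],[1,[0,0,0.0005],0],[1,[0,0,0.0005],0]]}}

```text
t: 28.4
tcp_pos: [501.0, -260.1, 49.4]
tool_rot: [0.883, 3.015, 0.0]
ft_force: [-0.9, 1.2, 3.7]
width: 0.144
grip_force: 40.0
```

```bash
python3 -c "
from h import *
ft(3)"
```

```text
t 28.55 F [-1.11  0.44  4.67] tcp [ 500.97 -260.16   49.42] M [0.121 0.129 0.004]
Ftool [ 1.17 -0.23 -4.67] heading 2.571701703187086
```

Seated. I open gently, then rise straight up.

Emit:
{"api": "arm_command", "payload": {"steps": [[0.6,[0,0,-0.0003],0],[0.5,[0,0,-0.0003],0],[0.3,[0,0,-0.0003],0],[0.1,[0,0,-0.0003],0],[0,[0,0,-0.0003],0],[0,[0,0,-0.0003],0]]}}

```text
t: 29.3
tcp_pos: [500.9, -260.1, 49.6]
tool_rot: [-0.883, -3.015, -0.0]
ft_force: [0.0, -0.0, -0.4]
width: 0.502
grip_force: 0.0
```

Emit:
{"api": "arm_command", "payload": {"steps": [[0,[0,0,-0.005],0],[0,[0,0,-0.02],0],[0,[0,0,-0.05],0],[0,[0,0,-0.1],0],[0,[0,0,-0.15],0],[0,[-0.03,0,-0.15],0],[0,[-0.04,0,-0.15],0],[0,[-0.04,0,-0.15],0]]}}

```text
t: 30.3
tcp_pos: [534.4, -281.4, 199.3]
tool_rot: [-0.883, -3.014, -0.001]
ft_force: [0.3, 0.2, -0.0]
width: 0.499
grip_force: 0.0
```

```bash
python3 - <<'E'
from h import *
st(); key(); d=cap('wrist'); u,v=[int(x) for x in proj(d,(501.3,-260.5,60))]
cv2.imwrite('pics/end.png',cv2.resize(d['bgr'][max(v-60,0):v+60,u-80:u+80],None,fx=5,fy=5,interpolation=cv2.INTER_CUBIC))
E
```

```text
t 30.3
tcp_pos [534.3853, -281.3877, 199.2685]
tool_rot [-0.8826, -3.0141, -0.0011]
ft_force [0.2796, 0.221, -0.0419]
moment [0.0708, -0.1328, -0.0405]
width 0.4993
grip_force 0.0
joint_positions [0.7523, 0.3291, -0.4677, 1.7212, 0.161, 1.1305, 1.2382]
stand [ 406.4 -544.6] [29.4 56.5] dir 1.771
stand [ 501.4 -260.9] [73.8 73.9] dir 1.822
handle [ 610.3 -302.3] [15.3 45.7] dir 2.297
handle [ 502.5 -259.6] [10.5 32.5] dir 2.573
handle [ 413.7 -272.9] [19.8  6.2] dir 1.002
```

View pics/end.png

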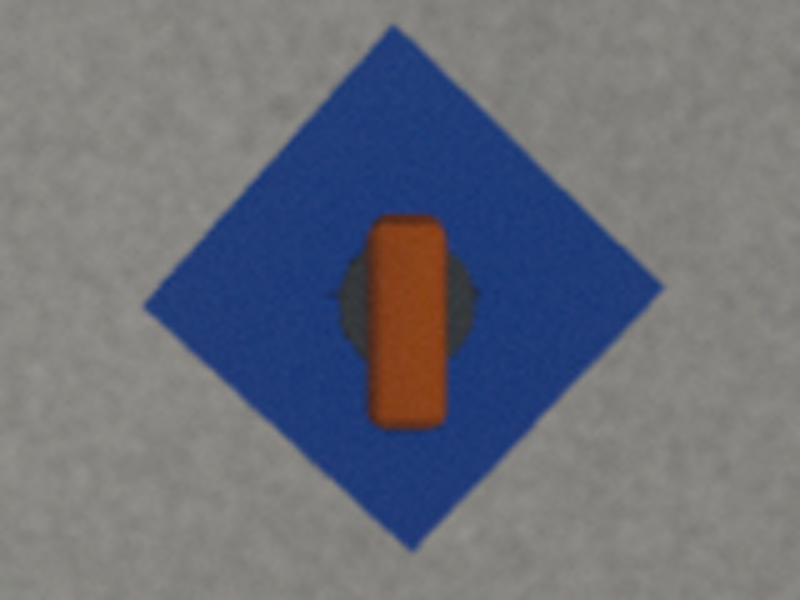

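The key stands upright and centred in the stand at about (405,310) in the crop, with its collar seated on the top and the gripper clear. I'm handing the job in.

```bash
python3 -c "
from workcell import ticket
print(ticket.close_job())"
```

```text
the job is handed in; nothing more can be done
None
```

The stud is fastened: it dropped into its catch after about 0.92 rad and stayed locked at about 3 mm when eased up, with a thin red rim still visible. The key is back upright and fully home in its stand, and the job was handed in at about 30 s; no verdict came back.

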